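# Find the porcelain insulator that fits the sprung gauge pin

## Robot

A 7-joint arm with a two-finger parallel gripper is mounted at the origin on the work surface. World frame = base frame: x ahead of the robot, y to its left, z up, the work surface at z = 0. Lengths are in m, angles in rad, forces in N, time in s.
With the tool pointing down it reaches from about 0.425 to 0.875 m from the base axis. Payload 8.4 kg.
Tool frame: the origin (TCP) lies on the centre line of the jaws, within the pads' length; the fingertips stand 22 mm ahead of it and the grasp point (between the pads) lies 3 mm ahead of it; z points along the fingers, y is the line along which they close (so a half turn about z gives the same grasp; the last joint's range is limited). The gripper opens to 85 mm and grips with 20 to 120 N. Pads are 22 mm wide; open, the fingers measure 114 mm over their backs; the gripper's body (76 mm by 85 mm) begins 54 mm behind the grasp point. The pads swing forward as they close: fully open they stand 13 mm farther back than shut.
Start: joints at [1.209, 0.333, 0.04, 1.465, -0.013, 1.343, -0.059], TCP at [0.169, -0.628, 0.253] pointing down, gripper open.
Joint ranges: [-2.58, 2.58], [-0.38, 2.09], [-1.3, 1.39], [0.25, 2.4], [-1.5, 4.64], [0.08, 2.09], [-2.65, 2.65]. Speed limits (rad/s): [2.22, 2.22, 2.79, 2.79, 3.14, 3.14, 3.14].

## Interface

Orientations are given as a unit quaternion [w, x, y, z].
In Python, from cell import sense, optics, bot, finder gives the robot as it stands.
- The arm moves only by the shell command python3 -m creep 'ROWS' [FORCE]. ROWS is JSON, a list of rows, each a list of 7 numbers: the shift along the tool's x, y, z in mm, then the turn, a rotation vector about the tool's x, y, z in degrees, then the closure, from -1 (fully open) to 1 (shut). A call has 1 to 10 rows; each row shifts and turns the commanded pose from where the row before left it, along the tool's axes as they then stand; what a row does not reach is not made up. A row lasts 1/8 s, in which the tool goes at most 62.5 mm and 10.7 degrees, less where a joint would pass 70% of its speed; a pose out of reach is approached as far as the arm can. A call with a gripper value outside its range is refused whole. The fingers move at their own pace and stop on an object; FORCE is the grip in N (left out, the last holds). Time passes only in rows, so rows that do not move let the fingers close. It gives the time, the measured TCP pose, the force, the opening and the grip force at its end, in the units of the state.
- sense(): the state, without advancing time (a new reading comes with each control period).
- optics.get_image(name): name is "scene" or "top" or "wrist"; returns a dict with "img" (400x640x3 uint8, red, green, blue), "z_map" (400x640 float32, m along the optical axis (not along the pixel's ray), 0 where there is no reading), "fov_y" (degrees; the focal length in pixels is half the picture's height over the tangent of half this angle, whatever the lens; pixels are square), "cx", "cy" (the principal point, pixels), "distortion" ([k1, k2, p1, p2, k3] as OpenCV has them; the pictures are not rectified), "R" (3x3) and "t" (3): a world point X has camera coordinates R X + t; the wrist camera has in their place "T_tool_cam" (4x4, takes a point from camera to tool coordinates, whose origin is the TCP and whose axes are the flange's). Camera axes: x right, y down, z forward; pixel columns grow to the right and rows downward; lengths in m; the calibration is good to about 2 mm. A picture is of the moment at which its call begins: read the wrist's pose just before it.
- bot.close_job(): hands the job in; it is judged then, once.
Trained networks look in a picture, given as the dict that the camera call returned (one of the last four; its "shot" number tells which), for a name from the list of things; names that differ only in an ending like _2 or _b are one class to them, and where a whole thing is asked for, a point or a joint stands for the part that bears it (a point fixed in the world has none). Each returns a list of dicts, best first, with "conf" (0 to 1); they miss things now and then, are a little off and sometimes report something else, mostly with a low value. They report only what shows in the picture. A call takes as long as a camera call. They do not tell look-alikes from the thing itself.
- finder.outline_of(picture, query): "region" (400x640 bool, what is visible of it) and "location" ([column, row] in pixels, amid what is visible of it).
- finder.spot_point(picture, query): "location" ([column, row] in pixels: a listed point, or the origin of a listed thing).
The state is a dict: "time_s": time; "qpos": joint angles; "joint_vel": joint speeds; "effort": joint torques, N m; "tool_pos": TCP position; "eef_rot": TCP orientation; "ft_force": force on the tool from outside, world axes, zero at the start; "torque": the same for the moment, N m; "opening": finger opening in m; "grasp_force": force on a finger pad.
Only numpy, scipy, OpenCV 4.12 (cv2) and the standard library are available. Lean on these libraries where they do the work, as an engineer would, in place of code of your own. Each camera call takes 0.05 s, during which the arm holds its last target. There are 200 camera calls.

## Task

Only one of the three porcelain insulators goes all the way down over the sprung gauge pin: find out which by gently trying them, and leave that one standing fully home on the pin's collar. Set the other two down upright in the metal tray. Porcelain chips, so grip lightly, set things down without dropping or knocking them, never push the sprung pin down by more than 10 mm, and leave everything else on the counter where it is.

Things in the scene. Friction and masses are not known exactly. Their poses are not given: they have to be found in the camera images.
- insulator_a: white porcelain pin insulator, upright, mouth down, one of three alike outside: 80 mm tall, 0.3 kg; skirt 58 mm in diameter at the foot, groove 40 mm in diameter 40 mm up, then a round head 46 mm in diameter from 50 to 74 mm up: grip it there from above. A 28 mm blind hole runs up from the underside. Origin: centre of the underside, z up its axis
- insulator_b: second insulator, outside the same as insulator_a, same origin. In one of the three, any of them, the hole takes the whole 50 mm of the gauge pin; in the other two an unseen bush in the hole stops the pin 34 mm in, so that the insulator stops 16 mm short of the collar
- insulator_c: third insulator, outside the same as insulator_a, same origin. The porcelain of all three chips: the fingers' contact force on it (both fingers added) must stay under 90 N, so grip at the light end of the gripper's range; set it down in the tray without a knock (under 60 N), and never let it fall by more than 5 mm
- gauge_stand: fixed stand of the gauge: grey square base 90 mm wide and 18 mm high, screwed to the counter. Origin: centre of its underside. The pin stands upright over its centre
- gauge_pin (a joint): how far the sprung pin with its collar is pushed down into the stand, m: 0 free, grows downward, stop at 0.020; the spring takes 1 N per mm, so an insulator's own weight sinks it about 3 mm. More than 0.010 at any time is a failure
- collar (a point): centre of the upper face of the round collar (66 mm in diameter, 7 mm thick) that moves with the sprung pin, 57 mm above the counter when free. The steel pin rises from it: 21 mm in diameter, 50 mm tall, its top 6 mm tapering to 14 mm. A fully home insulator stands with its underside on this face
- tray: open aluminium tray 210 mm (its x) by 130 mm (its y), walls 4 mm thick and 28 mm high; it does not move. Room for two insulators side by side along its x. Origin: centre of its underside
- tray_in (a point): centre of the tray's inner floor, axes as the tray's
- steel_socket: steel pipe socket, a ring 32 mm in diameter and 30 mm tall; a bystander to leave where it is. Origin: centre of its underside
- brass_sleeve: brass pipe sleeve, a ring 28 mm in diameter and 28 mm tall; a bystander to leave where it is. Origin: centre of its underside
- wrench: steel wrench 180 mm long lying flat along its x; a bystander to leave where it is. Origin: centre of its underside
- carton: small cardboard box 70 x 90 x 38 mm; a bystander to leave where it is. Origin: centre of its underside
- jar: clear jar with a red lid, 100 mm in diameter and 150 mm tall; a bystander to leave where it is. Origin: centre of its underside
- bottle: green bottle 60 mm in diameter and 180 mm tall; a bystander to leave where it is. Origin: centre of its underside
Not all that is in view belongs to the job. Leave any green, purple or yellow look-alike of the insulator_b alone.

How it is judged:
By the outcome, as a careful person would: the job done as asked, in the order asked, and still so for the second after the job is handed in, with the robot touching nothing.
It also fails if it takes over 72 s, if anything falls off the work surface, if the arm or the gripper's body presses on something with over 40 N, if the wrist force passes 120 N, or if a joint passes its speed limit or range.

## Working session

There is one attempt and no reset: what is moved stays moved. The work goes in short steps, Python scripts to look and compute and a shell command to move; the robot and the scene stay as the last step left them, time stands still between calls to the robot, and variables do not carry over. Pictures are saved under pics/ and viewed, at most 10 in all, crops included, and the job is handed in when it is done.

```bash
ls; mkdir -p pics
cat > h.py <<'E'
import numpy as np, cv2
from cell import sense, optics, bot, finder
from scipy.spatial.transform import Rotation as R
def save(p,f,crop=None,scale=1):
    im=p["img"][:,:,::-1]
    if crop: im=im[crop[1]:crop[3],crop[0]:crop[2]]
    cv2.imwrite(f,cv2.resize(np.ascontiguousarray(im),None,fx=scale,fy=scale))
def world(p,uv,s=None,z=None):
    f=200/np.tan(np.radians(p["fov_y"])/2)
    K=np.array([[f,0,p["cx"]],[0,f,p["cy"]],[0,0,1.]])
    uv=np.atleast_2d(np.array(uv,float))
    n=cv2.undistortPoints(uv[:,None],K,np.array(p["distortion"],float))[:,0]
    if "R" in p: Rc=np.array(p["R"]).T; t=-Rc@np.array(p["t"])
    else:
        T=np.array(p["T_tool_cam"]); q=s["eef_rot"]; Rt=R.from_quat([q[1],q[2],q[3],q[0]]).as_matrix()
        Rc=Rt@T[:3,:3]; t=Rt@T[:3,3]+np.array(s["tool_pos"])
    d=np.c_[n,np.ones(len(n))]
    if z is None:
        ij=np.round(uv).astype(int); dep=p["z_map"][ij[:,1],ij[:,0]]
        return (d*dep[:,None])@Rc.T+t
    w=d@Rc.T
    return w*((z-t[2])/w[:,2])[:,None]+t
E
python3 - <<'E'
from h import *
s=sense(); print(s)
for n in("scene","top"):
    p=optics.get_image(n); save(p,f"pics/{n}0.png"); print(n,p["fov_y"],-np.array(p["R"]).T@p["t"])
    for q in("insulator_a","gauge_stand","gauge_pin","tray","steel_socket","brass_sleeve","wrench","carton","jar","bottle"):
        for r in finder.outline_of(p,q):
            m=r["region"]; v,u=np.nonzero(m&(p["z_map"]>0))
            if len(u)==0: print(q,'none');continue
            w=world(p,np.c_[u,v])
            print(q,round(r["conf"],2),np.round(r["location"]),"med",np.round(np.median(w,0),3),"lo",np.round(np.percentile(w,2,axis=0),3),"hi",np.round(np.percentile(w,98,axis=0),3))
E
```

```text
pics
{'time_s': 0.0, 'qpos': array([ 1.20878397,  0.33391975,  0.03988762,  1.46628541, -0.01339889,
        1.34330968, -0.05850256]), 'joint_vel': array([-6.70195649e-05,  1.26675411e-04,  5.05700964e-04, -7.18693875e-04,
       -7.93193671e-04,  3.03806646e-05,  2.04052071e-04]), 'effort': array([ 1.53059162e-03, -6.58560634e+01,  1.36644199e+00, -4.05558228e+01,
        1.68827386e-02,  1.27347966e-02, -1.07296759e-05]), 'tool_pos': array([ 0.16872193, -0.62727492,  0.2524088 ]), 'eef_rot': array([-8.11075324e-04,  9.91380432e-01,  1.31012034e-01, -1.66779733e-04]), 'ft_force': array([-0.42809515,  0.33775681,  0.1883913 ]), 'torque': array([-0.02196435,  0.01109705, -0.07814144]), 'grasp_force': 0.0, 'opening': 0.08515170690010673}
scene 54.537764869038085 [1.29217063 0.15484893 0.57616047]
insulator_a 0.89 [424. 185.] med [0.368 0.223 0.054] lo [0.336 0.202 0.001] hi [0.379 0.25  0.081]
insulator_a 0.87 [350. 232.] med [0.611 0.072 0.042] lo [0.583 0.048 0.005] hi [0.621 0.093 0.081]
insulator_a 0.83 [396. 227.] med [0.566 0.168 0.042] lo [0.539 0.143 0.003] hi [0.576 0.193 0.0
[... 2366 characters left out ...]
 0.03 ]
tray 0.67 [368. 110.] med [ 0.748 -0.11   0.118] lo [ 0.732 -0.141  0.005] hi [ 0.779 -0.086  0.183]
steel_socket 0.45 [287. 233.] med [0.472 0.093 0.029] lo [0.457 0.077 0.007] hi [0.486 0.108 0.034]
brass_sleeve 0.52 [185. 216.] med [0.52  0.346 0.024] lo [0.508 0.33  0.001] hi [0.53  0.357 0.031]
wrench 0.7 [349. 169.] med [ 0.631 -0.069  0.007] lo [ 0.551 -0.088 -0.002] hi [ 0.722 -0.043  0.012]
carton 0.85 [244. 124.] med [0.756 0.199 0.038] lo [0.723 0.153 0.009] hi [0.796 0.242 0.043]
jar 0.7 [310. 108.] med [0.752 0.025 0.148] lo [ 0.723 -0.019  0.022] hi [0.806 0.07  0.153]
bottle 0.93 [367. 111.] med [ 0.748 -0.111  0.118] lo [ 0.732 -0.144  0.003] hi [ 0.78  -0.086  0.183]
```

View pics/scene0.png

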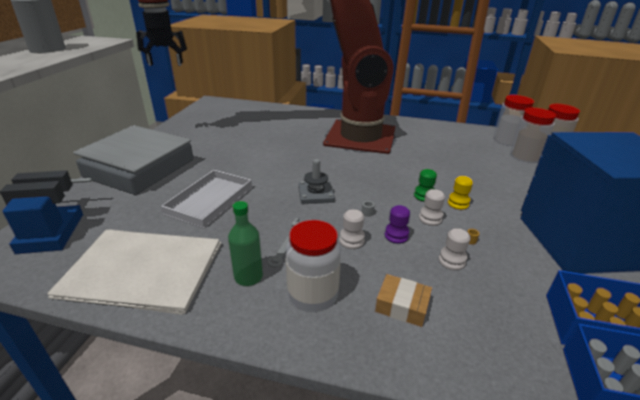

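View pics/top0.png

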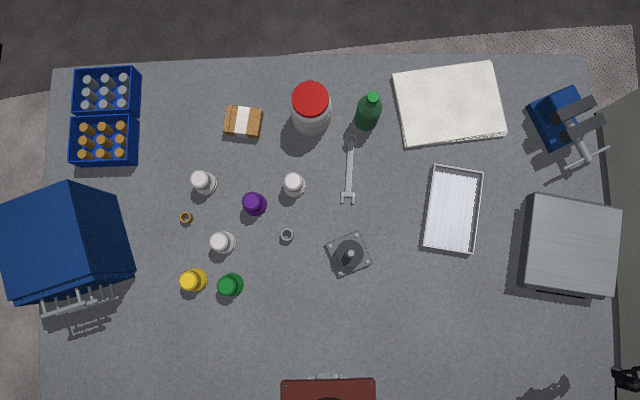

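White candidates in the top picture are (203,182), (293,184) and (223,242). The look-alikes to avoid are purple (254,204), yellow (192,281) and green (230,286). I choose the three white ones; next I check that choice in a crop and refine the positions.

```bash
cat > fit.py <<'E'
from h import *
from scipy.optimize import least_squares
def circ(w,c0,r,zl,zh,R0=0.05):
    k=(w[:,2]>zl)&(w[:,2]<zh)&(np.hypot(*(w[:,:2]-c0).T)<R0); q=w[k,:2]
    o=least_squares(lambda c:np.hypot(*(q-c).T)-r,c0,loss="soft_l1",f_scale=.001)
    return o.x,k.sum(),np.median(abs(o.fun))
def cloud(p,s=None):
    v,u=np.nonzero(p["z_map"]>0); return world(p,np.c_[u,v],s)
E
python3 - <<'E'
from fit import *
C=dict(A=(.602,.290),B=(.592,.071),C=(.452,.243),pin=(.421,-.057))
for n in("scene","top"):
    p=optics.get_image(n)
    if n=="top": save(p,"pics/crop.png",(160,90,400,300),3)
    w=cloud(p)
    for k,c in C.items():
        a=(.023,.052,.072) if k!="pin" else (.033,.05,.056)
        print(n,k,circ(w,np.array(c),*a))
        t=w[(np.hypot(*(w[:,:2]-c).T)<.04)]
        if k!="pin": t=t[t[:,2]>.0765]; print("  cap",t.mean(0),(t.min(0)+t.max(0))/2,len(t))
        else:
            print("  pin",circ(w,np.array(c),.0105,.065,.1))
            t2=t[(t[:,2]>.055)&(t[:,2]<.062)];print("  collar",(t2.min(0)+t2.max(0))/2, np.median(t2[:,2]))
    for r in finder.outline_of(p,"tray")[:1]:
        v,u=np.nonzero(r["region"]&(p["z_map"]>0)); q=world(p,np.c_[u,v])
        q=q[q[:,2]<.034]; print(n,"tray",cv2.minAreaRect((q[:,:2]*1000).astype(np.float32)),"floor",np.median(q[q[:,2]<.012,2]))
    for r in finder.spot_point(p,"tray_in")[:1]: print(world(p,r["location"],z=.004))
    for r in finder.spot_point(p,"collar")[:1]: print("collar",world(p,r["location"],z=.057))
    print("table",np.median(w[(abs(w[:,0]-.5)<.02)&(abs(w[:,1]+.15)<.03),2]))
E
```

```text
scene A (array([0.60459175, 0.29521807]), np.int64(179), np.float64(0.0006746107404947028))
  cap [0.6086339  0.29418275 0.07947045] [0.60757259 0.29529377 0.07977781] 193
scene B (array([0.59241237, 0.06985544]), np.int64(137), np.float64(0.0008676648867812255))
  cap [0.59748431 0.0703765  0.07969836] [0.59576013 0.0697395  0.07936452] 167
scene C (array([0.45417469, 0.24650555]), np.int64(141), np.float64(0.0006803152384749038))
  cap [0.4593592  0.24597083 0.07960457] [0.4557019  0.24535894 0.07941229] 133
scene pin (array([ 0.41819196, -0.06026604]), np.int64(50), np.float64(0.0009312897754398947))
  pin (array([ 0.41847221, -0.05980297]), np.int64(92), np.float64(0.0008276023379766807))
  collar [ 0.42129689 -0.05974858  0.0584541 ] 0.05724928139166707
scene tray ((499.2900085449219, -338.2065734863281), (171.5200653076172, 257.06256103515625), 77.9688720703125) floor 0.004600570087508471
[[ 0.50351607 -0.3377377   0.004     ]]
collar [[ 0.4200177  -0.06745837  0.057     ]]
table 0.00037740062630042814
top A (array([0.6072924, 0.2983455]), np.int64(50), np.float64(0.00032793306
[... 237 characters left out ...]
07185558 0.08169494] 234
top C (array([0.4562254 , 0.24986023]), np.int64(30), np.float64(0.00021462064191048354))
  cap [0.45575974 0.24923944 0.08002111] [0.45633691 0.24933507 0.08053343] 247
top pin (array([ 0.42327132, -0.05940126]), np.int64(128), np.float64(0.008177841926281003))
  pin (array([ 0.42108409, -0.05838506]), np.int64(6), np.float64(0.00013162583041809693))
  collar [ 0.42120139 -0.05848343  0.05851515] 0.05766593276917331
top tray ((524.6575317382812, -322.7843322753906), (132.84857177734375, 212.4867401123047), 78.74703979492188) floor 0.0046706314824545014
[[ 0.53105293 -0.32537521  0.004     ]]
collar [[ 0.43010085 -0.05291315  0.057     ]]
table 0.00048428025770741456
```

View pics/crop.png

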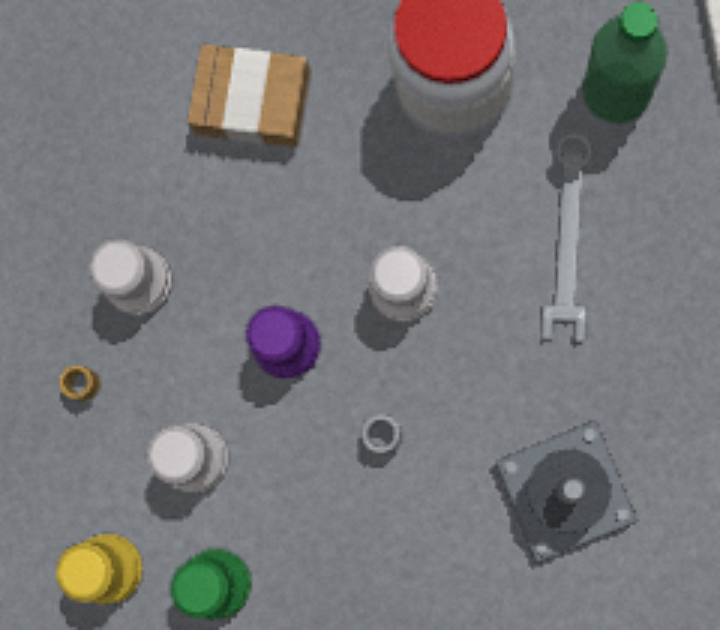

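The crop confirms the three white ones: crop (130,275) is A, (402,280) is B and (187,457) is C. The purple one at (280,340) and the yellow and green ones below left stay untouched. I start with B.

```bash
python3 -m creep '[[0,0,0,0,0,7.53,-1],[0,0,0,0,0,7.53,-1],[30,-50,0,0,0,0,-1],[30,-50,0,0,0,0,-1],[30,-50,0,0,0,0,-1],[30,-50,0,0,0,0,-1],[30,-50,0,0,0,0,-1],[30,-50,0,0,0,0,-1],[30,-50,0,0,0,0,-1],[30,-50,0,0,0,0,-1]]' 20
python3 -m creep '[[30,-50,0,0,0,0,-1],[30,-50,0,0,0,0,-1],[30,-50,0,0,0,0,-1],[30,-50,0,0,0,0,-1],[0,0,0,0,0,0,-1]]' 20
```

```text
time_s: 2.75
tool_pos: [0.4096, -0.226, 0.2537]
eef_rot: [0.0, 1.0, -0.0, 0.0]
ft_force: [1.2, -0.4, -0.2]
opening: 0.0852
grasp_force: 0.0
time_s: 3.38
tool_pos: [0.5302, -0.0225, 0.2534]
eef_rot: [-0.001, 1.0, 0.004, 0.0]
ft_force: [-0.5, -1.5, -0.5]
opening: 0.0852
grasp_force: 0.0
```

```bash
python3 -m creep '[[32,-47,0,0,0,0,-1],[32,-47,0,0,0,0,-1],[0,0,0,0,0,0,-1],[0,0,0,0,0,0,-1]]'
cat > wr.py <<'E'
import sys
from fit import *
s=sense(); p=optics.get_image("wrist"); w=cloud(p,s); print(s["tool_pos"],s["eef_rot"])
if len(sys.argv)>3: save(p,sys.argv[3])
c=np.array([float(sys.argv[1]),float(sys.argv[2])])
t=w[np.hypot(*(w[:,:2]-c).T)<.045]; print("zmax",np.percentile(t[:,2],99.5))
for a in((.023,.052,.072),(.029,.004,.015)): print(circ(w,c,*a))
m=t[t[:,2]>.077]
if len(m): print("cap",m.mean(0),(m.min(0)+m.max(0))/2,np.ptp(m,0),len(m))
E
python3 wr.py .594 .0715 pics/w1.png
```

```text
time_s: 3.88
tool_pos: [0.5927, 0.0653, 0.253]
eef_rot: [0.0, 1.0, -0.0, -0.0]
ft_force: [-0.6, 0.1, -0.1]
opening: 0.0858
grasp_force: 0.0
[0.59272164 0.06529488 0.25299893] [ 3.16176047e-04  9.99999830e-01 -3.11721336e-04 -3.79141138e-04]
zmax 0.33164782721091
(array([0.59429116, 0.07164508]), np.int64(107), np.float64(8.719297967518108e-05))
(array([0.59326325, 0.07171811]), np.int64(107), np.float64(0.0004882200860576863))
cap [0.60556951 0.07335728 0.2995138 ] [0.59507773 0.0712535  0.2047523 ] [0.04247513 0.08943822 0.25550221] 22186
```

View pics/w1.png

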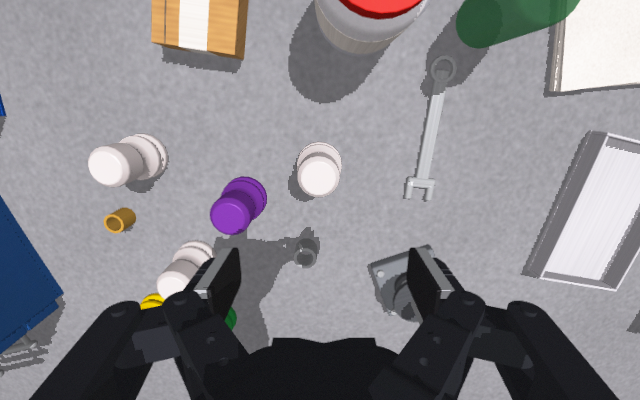

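Wrist view: B's head is at (320,168), steel socket at (306,250), purple at (238,205), and the space around B is clear. The fit agrees with the top camera, so I descend and grip at 20 N.

```bash
python3 -m creep '[[1.5,-6.4,40,0,0,0,-1],[0,0,50,0,0,0,-1],[0,0,45,0,0,0,-1],[0,0,33,0,0,0,-1],[0,0,20,0,0,0,-1],[0,0,0,0,0,0,-1]]' 20
python3 -m creep '[[0,0,0,0,0,0,0.2],[0,0,0,0,0,0,0.3],[0,0,0,0,0,0,1],[0,0,0,0,0,0,1],[0,0,0,0,0,0,1],[0,0,0,0,0,0,1]]' 20
```

```text
time_s: 4.68
tool_pos: [0.5937, 0.0715, 0.0647]
eef_rot: [0.0, 1.0, -0.001, -0.001]
ft_force: [0.4, 0.5, 0.8]
opening: 0.0851
grasp_force: 0.0
time_s: 5.42
tool_pos: [0.5953, 0.0726, 0.0668]
eef_rot: [0.0, 1.0, -0.0, 0.001]
ft_force: [-1.4, -1.5, 7.4]
opening: 0.0457
grasp_force: 22.4
```

```bash
python3 -m creep '[[0,0,-10,0,0,0,1],[0,0,-30,0,0,0,1],[0,0,-45,0,0,0,1],[0,0,-45,0,0,0,1],[-35,26,0,0,0,0,1],[-40,30,0,0,0,0,1],[-40,30,0,0,0,0,1],[-35,26,0,0,0,0,1],[-20,15,0,0,0,0,1],[0,0,0,0,0,0,1]]' 20
cat > pin.py <<'E'
from fit import *
s=sense(); print(s["tool_pos"],s["eef_rot"],s["ft_force"],s["grasp_force"])
for n in("scene","top"):
    p=optics.get_image(n); w=cloud(p); c=np.array(s["tool_pos"][:2])
    zl=s["tool_pos"][2]-.0665
    print(n,"head",circ(w,c,.023,zl+.052,zl+.06),"skirt",circ(w,c,.029,zl+.003,zl+.014),
     "pin",circ(w,np.array([.42,-.059]),.0105,.062,.1,.03),"collar",circ(w,np.array([.42,-.059]),.033,.046,.056,.04))
save(optics.get_image("scene"),"pics/pin.png",(240,80,400,220),4)
E
python3 pin.py
```

```text
time_s: 6.68
tool_pos: [0.4231, -0.0554, 0.1957]
eef_rot: [0.001, 1.0, -0.001, -0.0]
ft_force: [0.9, -0.4, -2.1]
opening: 0.0454
grasp_force: 21.3
[ 0.42305071 -0.05539036  0.19568377] [ 6.03651670e-04  9.99999106e-01 -1.19281719e-03 -8.58987813e-06] [ 0.90225842 -0.35874513 -2.09532424] 21.28807551402133
scene head (array([ 0.42081488, -0.05550886]), np.int64(87), np.float64(0.0015285080152764273)) skirt (array([ 0.41930343, -0.05655312]), np.int64(102), np.float64(0.0010439742003191723)) pin (array([ 0.41842517, -0.06002216]), np.int64(101), np.float64(0.0008631112980677005)) collar (array([ 0.41769807, -0.05950738]), np.int64(57), np.float64(0.001311341746572152))
top head (array([ 0.42305071, -0.05539036]), np.int64(0), np.float64(nan)) skirt (array([ 0.42305071, -0.05539036]), np.int64(0), np.float64(nan)) pin (array([ 0.42 , -0.059]), np.int64(0), np.float64(nan)) collar (array([ 0.42 , -0.059]), np.int64(0), np.float64(nan))
  return _methods._mean(a, axis=axis, dtype=dtype,
  ret = ret.dtype.type(ret / rcount)
```

```bash
python3 -m creep '[[-2,3.6,10,0,0,0,1],[0,0,8,0,0,0,1],[0,0,4,0,0,0,1],[0,0,4,0,0,0,1],[0,0,3,0,0,0,1],[0,0,0,0,0,0,1]]' 20
```

```text
time_s: 7.58
tool_pos: [0.4223, -0.0578, 0.1662]
eef_rot: [-0.0, 1.0, 0.0, -0.0]
ft_force: [0.0, 0.6, -2.7]
opening: 0.0453
grasp_force: 21.3
```

```bash
python3 -m creep '[[0,0,5,0,0,0,1],[0,0,7,0,0,0,1],[0,0,7,0,0,0,1],[0,0,4,0,0,0,1],[0,0,0,0,0,0,1]]' 20; python3 -m creep '[[0,0,0,0,0,0,1],[0,0,0,0,0,0,1]]'; python3 pin.py 2>&1 | grep -v ret
```

```text
time_s: 8.2
tool_pos: [0.4222, -0.0578, 0.1429]
eef_rot: [-0.0, 1.0, -0.0, -0.0]
ft_force: [0.2, 0.5, -2.1]
opening: 0.0453
grasp_force: 21.3
time_s: 8.45
tool_pos: [0.4225, -0.0579, 0.1435]
eef_rot: [0.0, 1.0, -0.0, 0.0]
ft_force: [0.1, -0.1, -2.0]
opening: 0.0457
grasp_force: 21.3
[ 0.42252949 -0.05788641  0.14353505] [ 1.64090419e-05  9.99999984e-01 -3.50324979e-05  1.75950465e-04] [ 0.10842665 -0.13443066 -2.00633209] 21.296476132411044
scene head (array([ 0.41983992, -0.05837026]), np.int64(77), np.float64(0.0013563176741439621)) skirt (array([ 0.41878143, -0.05956301]), np.int64(101), np.float64(0.0011783849007741092)) pin (array([ 0.43709316, -0.05486622]), np.int64(162), np.float64(0.004752017367896285)) collar (array([ 0.41784483, -0.06000724]), np.int64(59), np.float64(0.0015676751817045378))
top head (array([ 0.42252949, -0.05788641]), np.int64(0), np.float64(nan)) skirt (array([ 0.42252949, -0.05788641]), np.int64(0), np.float64(nan)) pin (array([ 0.42 , -0.059]), np.int64(0), np.float64(nan)) collar (array([ 0.42 , -0.059]), np.int64(0), np.float64(nan))
```

View pics/pin.png

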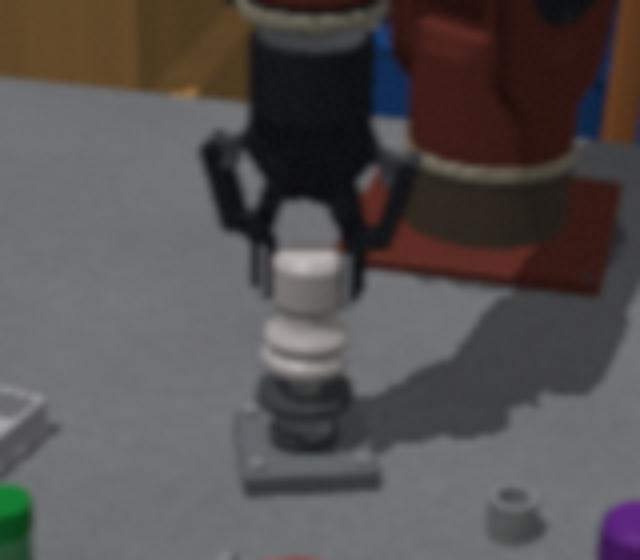

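B is on the pin: skirt at crop (303,355), just above the collar at (305,395), and aligned with it. Now the gentle test: if it is bushed it stops about 4 mm further down.

```bash
python3 -m creep '[[0,0,3,0,0,0,1],[0,0,3,0,0,0,1],[0,0,3,0,0,0,1],[0,0,0,0,0,0,1],[0,0,0,0,0,0,1]]' 20
```

```text
time_s: 9.22
tool_pos: [0.4225, -0.0578, 0.1345]
eef_rot: [-0.0, 1.0, 0.0, 0.0]
ft_force: [-0.7, 1.7, 2.2]
opening: 0.0453
grasp_force: 21.6
```

```bash
python3 -m creep '[[0,0,2,0,0,0,1],[0,0,0,0,0,0,1],[0,0,0,0,0,0,1]]' 20
python3 - <<'E'
from fit import *
p=optics.get_image("scene"); w=cloud(p)
t=w[np.hypot(w[:,0]-.42,w[:,1]+.059)<.04]; h,e=np.histogram(t[:,2],np.arange(.03,.09,.002)); print(list(zip(np.round(e,3),h)))
E
```

```text
time_s: 9.6
tool_pos: [0.4225, -0.0578, 0.1325]
eef_rot: [-0.0, 1.0, -0.0, 0.0]
ft_force: [-0.9, 2.1, 3.8]
opening: 0.0455
grasp_force: 21.7
[(np.float64(0.03), np.int64(5)), (np.float64(0.032), np.int64(4)), (np.float64(0.034), np.int64(0)), (np.float64(0.036), np.int64(0)), (np.float64(0.038), np.int64(0)), (np.float64(0.04), np.int64(0)), (np.float64(0.042), np.int64(7)), (np.float64(0.044), np.int64(9)), (np.float64(0.046), np.int64(16)), (np.float64(0.048), np.int64(67)), (np.float64(0.05), np.int64(96)), (np.float64(0.052), np.int64(9)), (np.float64(0.054), np.int64(3)), (np.float64(0.056), np.int64(1)), (np.float64(0.058), np.int64(0)), (np.float64(0.06), np.int64(0)), (np.float64(0.062), np.int64(0)), (np.float64(0.064), np.int64(0)), (np.float64(0.066), np.int64(5)), (np.float64(0.068), np.int64(4)), (np.float64(0.07), np.int64(15)), (np.float64(0.072), np.int64(15)), (np.float64(0.074), np.int64(17)), (np.float64(0.076), np.int64(29)), (np.float64(0.078), np.int64(20)), (np.float64(0.08), np.int64(15)), (np.float64(0.082), np.int64(7)), (np.float64(0.084), np.int64(6)), (np.float64(0.086), np.int64(14))]
```

B is bushed: the force rises about 0.8 N/mm, the collar has sunk to about 50 mm, and the 16 mm gap remains. It goes to the far tray slot at about (0.5755, -0.333).

```bash
python3 -m creep '[[0,0,-5,0,0,0,1],[0,0,-8,0,0,0,1],[0,0,-15,0,0,0,1],[0,0,-20,0,0,0,1],[0,0,-14,0,0,0,1],[15,27,0,0,0,0,1],[25,45,0,0,0,0,1],[25,45,0,0,0,0,1],[25,45,0,0,0,0,1],[25,45,0,0,0,0,1]]' 20
python3 -m creep '[[25,45,0,0,0,0,1],[13,23,0,0,0,0,1],[0,0,25,0,0,0,1],[0,0,30,0,0,0,1],[0,0,30,0,0,0,1],[0,0,15,0,0,0,1],[0,0,5,0,0,0,1],[0,0,3,0,0,0,1],[0,0,0,0,0,0,1],[0,0,0,0,0,0,1]]' 20
```

```text
time_s: 10.9
tool_pos: [0.5379, -0.2667, 0.1946]
eef_rot: [0.0, 1.0, -0.0, -0.0]
ft_force: [1.4, -0.0, -2.2]
opening: 0.0454
grasp_force: 21.3
time_s: 12.15
tool_pos: [0.5757, -0.3331, 0.0872]
eef_rot: [0.0, 1.0, -0.0, 0.001]
ft_force: [0.3, -0.1, -2.8]
opening: 0.0454
grasp_force: 21.3
```

```bash
python3 -m creep '[[0,0,6,0,0,0,1],[0,0,5,0,0,0,1],[0,0,2,0,0,0,1],[0,0,1,0,0,0,1],[0,0,0,0,0,0,1]]' 20
python3 -m creep '[[0,0,1,0,0,0,1],[0,0,0,0,0,0,1]]' 20
```

```text
time_s: 12.78
tool_pos: [0.5754, -0.3329, 0.0723]
eef_rot: [-0.0, 1.0, -0.0, 0.0]
ft_force: [-0.1, -0.5, -2.8]
opening: 0.0457
grasp_force: 21.4
time_s: 13.02
tool_pos: [0.5754, -0.3329, 0.0713]
eef_rot: [-0.0, 1.0, -0.0, 0.0]
ft_force: [0.2, -0.3, -4.2]
opening: 0.0452
grasp_force: 21.4
```

```bash
python3 -m creep '[[0,0,1,0,0,0,1],[0,0,0,0,0,0,1]]' 20
python3 -m creep '[[0,0,1,0,0,0,1],[0,0,0,0,0,0,1]]' 20
```

```text
time_s: 13.28
tool_pos: [0.5757, -0.333, 0.0708]
eef_rot: [0.0, 1.0, -0.0, 0.0]
ft_force: [0.1, -0.3, 0.8]
opening: 0.0453
grasp_force: 21.5
time_s: 13.52
tool_pos: [0.576, -0.3332, 0.0706]
eef_rot: [0.0, 1.0, -0.0, 0.001]
ft_force: [-2.1, 1.0, 7.4]
opening: 0.0455
grasp_force: 21.6
```

```bash
python3 -m creep '[[0,0,-1,0,0,0,0.3],[0,0,0,0,0,0,0],[0,0,0,0,0,0,-1],[0,0,0,0,0,0,-1],[0,0,0,0,0,0,-1],[0,0,-15,0,0,0,-1],[0,0,-35,0,0,0,-1],[0,0,-45,0,0,0,-1],[0,0,-50,0,0,0,-1],[-6,-29,-5,0,0,0,-1]]' 20
python3 -m creep '[[-12,-58,0,0,0,0,-1],[-12,-58,0,0,0,0,-1],[-12,-58,0,0,0,0,-1],[-12,-58,0,0,0,0,-1],[-12,-58,0,0,0,0,-1],[-12,-58,0,0,0,0,-1],[-12,-58,0,0,0,0,-1],[-12,-58,0,0,0,0,-1],[-12,-58,0,0,0,0,-1],[-6,-29,0,0,0,0,-1]]' 20
python3 -m creep '[[0,0,0,0,0,0,-1],[0,0,0,0,0,0,-1]]'; python3 wr.py .4555 .2485
python3 - <<'E'
from fit import *
p=optics.get_image("top"); w=cloud(p); print(circ(w,np.array([.576,-.333]),.023,.057,.077),w[np.hypot(w[:,0]-.576,w[:,1]+.333)<.02].max(0))
save(p,"pics/t2.png")
E
```

```text
time_s: 14.78
tool_pos: [0.5708, -0.3065, 0.226]
eef_rot: [0.002, 1.0, -0.002, 0.003]
ft_force: [0.3, 0.5, -1.1]
opening: 0.0854
grasp_force: 0.0
time_s: 16.02
tool_pos: [0.4541, 0.2507, 0.2218]
eef_rot: [-0.001, 1.0, 0.002, 0.001]
ft_force: [0.0, -0.6, 0.0]
opening: 0.0855
grasp_force: 0.0
time_s: 16.27
tool_pos: [0.4558, 0.2463, 0.2208]
eef_rot: [0.0, 1.0, -0.0, 0.0]
ft_force: [0.4, -0.4, -0.4]
opening: 0.0852
grasp_force: 0.0
[0.45580607 0.24630527 0.22084407] [ 2.43592106e-04  9.99999850e-01 -3.49698382e-04  3.43315061e-04]
zmax 0.29951216561160576
(array([0.45568655, 0.24950879]), np.int64(157), np.float64(0.00010639008869556613))
(array([0.45462414, 0.24951432]), np.int64(141), np.float64(0.0005544813586154107))
cap [0.46794383 0.24918827 0.26650674] [0.45658734 0.24825429 0.18887131] [0.04274927 0.08950292 0.22371128] 22891
(array([ 0.5759432, -0.3332638]), np.int64(51), np.float64(0.00036488451271830813)) [ 0.59542168 -0.31418914  0.08902053]
```

View pics/t2.png

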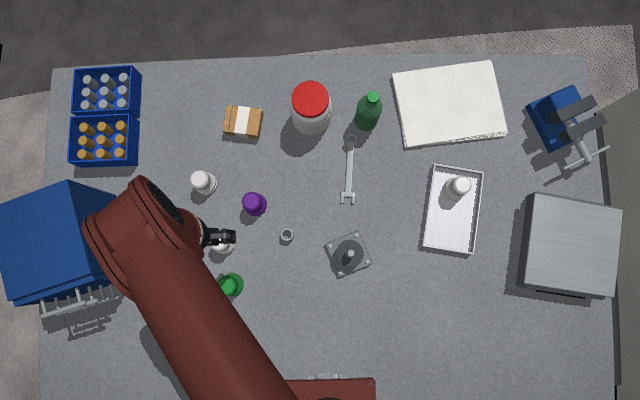

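B stands upright in the tray at (457,187), with the near half free. Next is C.

```bash
python3 -m creep '[[0,-2.9,30,0,0,0,-1],[0,0,45,0,0,0,-1],[0,0,40,0,0,0,-1],[0,0,26,0,0,0,-1],[0,0,14,0,0,0,-1],[0,0,0,0,0,0,-1],[0,0,0,0,0,0,0.2],[0,0,0,0,0,0,0.3],[0,0,0,0,0,0,1],[0,0,0,0,0,0,1]]' 20
python3 -m creep '[[0,0,0,0,0,0,1],[0,0,0,0,0,0,1]]' 20
```

```text
time_s: 17.62
tool_pos: [0.4561, 0.2502, 0.0663]
eef_rot: [-0.0, 1.0, -0.0, 0.001]
ft_force: [-1.1, -2.2, 7.4]
opening: 0.0454
grasp_force: 22.2
time_s: 17.88
tool_pos: [0.4561, 0.2502, 0.0663]
eef_rot: [-0.0, 1.0, -0.0, 0.001]
ft_force: [-0.8, -2.2, 6.6]
opening: 0.0454
grasp_force: 22.2
```

```bash
python3 -m creep '[[0,0,-10,0,0,0,1],[0,0,-30,0,0,0,1],[0,0,-45,0,0,0,1],[0,0,-45,0,0,0,1],[-3,30,0,0,0,0,1],[-6,56,0,0,0,0,1],[-6,56,0,0,0,0,1],[-6,56,0,0,0,0,1],[-6,55,0,0,0,0,1],[-4,36,0,0,0,0,1]]' 20
python3 -m creep '[[-2,18,0,0,0,0,1],[0,0,0,0,0,0,1],[0,0,0,0,0,0,1]]' 20; python3 pin.py 2>/dev/null
```

```text
time_s: 19.12
tool_pos: [0.4235, -0.0413, 0.1957]
eef_rot: [0.0, 1.0, -0.001, 0.0]
ft_force: [0.6, -0.1, -3.4]
opening: 0.0455
grasp_force: 21.8
time_s: 19.5
tool_pos: [0.4224, -0.0559, 0.1955]
eef_rot: [-0.0, 1.0, 0.001, 0.0]
ft_force: [-0.1, 0.2, -2.7]
opening: 0.0456
grasp_force: 21.8
[ 0.42244776 -0.05588442  0.195493  ] [-1.77696604e-04  9.99999828e-01  5.55227022e-04  7.02852387e-05] [-0.09614473  0.22882788 -2.69685728] 21.818841156782582
scene head (array([ 0.42058573, -0.05575255]), np.int64(80), np.float64(0.001720304931792845)) skirt (array([ 0.41899091, -0.05706493]), np.int64(106), np.float64(0.0010735262702715014)) pin (array([ 0.41860359, -0.05984225]), np.int64(102), np.float64(0.0009683469474661265)) collar (array([ 0.41847973, -0.06023104]), np.int64(58), np.float64(0.0010940195228687846))
top head (array([ 0.42244776, -0.05588442]), np.int64(0), np.float64(nan)) skirt (array([ 0.42244776, -0.05588442]), np.int64(0), np.float64(nan)) pin (array([ 0.42 , -0.059]), np.int64(0), np.float64(nan)) collar (array([ 0.42 , -0.059]), np.int64(0), np.float64(nan))
```

```bash
python3 -m creep '[[-0.8,2.8,10,0,0,0,1],[0,0,8,0,0,0,1],[0,0,4,0,0,0,1],[0,0,4,0,0,0,1],[0,0,3,0,0,0,1],[0,0,0,0,0,0,1]]' 20
```

```text
time_s: 20.4
tool_pos: [0.4215, -0.0597, 0.1662]
eef_rot: [-0.0, 1.0, -0.0, -0.0]
ft_force: [0.5, 0.3, -3.3]
opening: 0.0458
grasp_force: 21.8
```

```bash
python3 -m creep '[[0,0,5,0,0,0,1],[0,0,7,0,0,0,1],[0,0,7,0,0,0,1],[0,0,4,0,0,0,1],[0,0,0,0,0,0,1]]' 20; python3 -m creep '[[0,0,3,0,0,0,1],[0,0,3,0,0,0,1],[0,0,3,0,0,0,1],[0,0,0,0,0,0,1],[0,0,0,0,0,0,1]]' 20
```

```text
time_s: 21.02
tool_pos: [0.4213, -0.0597, 0.1429]
eef_rot: [-0.0, 1.0, 0.0, -0.0]
ft_force: [0.4, 0.6, -1.8]
opening: 0.0453
grasp_force: 21.8
time_s: 21.65
tool_pos: [0.4219, -0.0596, 0.1346]
eef_rot: [-0.0, 1.0, 0.0, 0.0]
ft_force: [0.3, 1.1, 1.2]
opening: 0.0453
grasp_force: 22.1
```

```bash
python3 -m creep '[[0,0,2,0,0,0,1],[0,0,0,0,0,0,1],[0,0,0,0,0,0,1]]' 20
python3 - <<'E'
from fit import *
p=optics.get_image("scene"); w=cloud(p)
t=w[np.hypot(w[:,0]-.42,w[:,1]+.059)<.04]; h,e=np.histogram(t[:,2],np.arange(.042,.08,.002)); print(h)
E
```

```text
time_s: 22.02
tool_pos: [0.4218, -0.0597, 0.1325]
eef_rot: [-0.0, 1.0, -0.0, 0.0]
ft_force: [0.7, 1.9, 3.7]
opening: 0.0454
grasp_force: 22.2
[  1  13  16  48 103  21   1   3   0   0   0   0   1   9  10  15  20  20]
```

C is bushed as well: same force and same collar depth. It goes to the near tray slot at about (0.4735, -0.3126), and A then has to be the one that fits.

```bash
python3 -m creep '[[0,0,-5,0,0,0,1],[0,0,-8,0,0,0,1],[0,0,-15,0,0,0,1],[0,0,-20,0,0,0,1],[0,0,-14,0,0,0,1],[5,25,0,0,0,0,1],[10,49,0,0,0,0,1],[10,49,0,0,0,0,1],[10,49,0,0,0,0,1],[10,49,0,0,0,0,1]]' 20
python3 -m creep '[[5,24,0,0,0,0,1],[1.5,8,0,0,0,0,1],[0,0,25,0,0,0,1],[0,0,35,0,0,0,1],[0,0,30,0,0,0,1],[0,0,16,0,0,0,1],[0,0,7,0,0,0,1],[0,0,5,0,0,0,1],[0,0,3,0,0,0,1],[0,0,0,0,0,0,1]]' 20
```

```text
time_s: 23.32
tool_pos: [0.4666, -0.2825, 0.1947]
eef_rot: [0.0, 1.0, -0.0, -0.0]
ft_force: [0.5, -0.1, -1.8]
opening: 0.0453
grasp_force: 21.8
time_s: 24.58
tool_pos: [0.4732, -0.3129, 0.0737]
eef_rot: [0.0, 1.0, -0.0, 0.0]
ft_force: [-0.4, -1.0, -3.3]
opening: 0.0457
grasp_force: 21.8
```

```bash
python3 -m creep '[[0,0,0,0,0,0,1]]' 20
```

```text
time_s: 24.7
tool_pos: [0.4733, -0.3129, 0.0737]
eef_rot: [0.0, 1.0, -0.0, 0.0]
ft_force: [0.1, -0.5, -2.8]
opening: 0.0453
grasp_force: 21.8
```

```bash
python3 -m creep '[[0,0,1.5,0,0,0,1],[0,0,1,0,0,0,1],[0,0,0,0,0,0,1]]' 20
python3 -m creep '[[0,0,1,0,0,0,1],[0,0,0,0,0,0,1]]' 20
```

```text
time_s: 25.08
tool_pos: [0.473, -0.3128, 0.0707]
eef_rot: [-0.0, 1.0, -0.0, -0.0]
ft_force: [0.0, -1.2, -3.4]
opening: 0.0454
grasp_force: 21.8
time_s: 25.32
tool_pos: [0.4733, -0.3129, 0.0703]
eef_rot: [0.0, 1.0, -0.0, 0.0]
ft_force: [-2.0, 1.0, 4.0]
opening: 0.0455
grasp_force: 22.1
```

```bash
python3 -m creep '[[0,0,-1,0,0,0,0.3],[0,0,0,0,0,0,0],[0,0,0,0,0,0,-1],[0,0,0,0,0,0,-1],[0,0,0,0,0,0,-1],[0,0,-15,0,0,0,-1],[0,0,-35,0,0,0,-1],[0,0,-45,0,0,0,-1],[0,0,-50,0,0,0,-1],[6,-28,-5,0,0,0,-1]]' 20
python3 -m creep '[[12,-55,0,0,0,0,-1],[12,-55,0,0,0,0,-1],[12,-55,0,0,0,0,-1],[12,-55,0,0,0,0,-1],[12,-55,0,0,0,0,-1],[12,-55,0,0,0,0,-1],[12,-55,0,0,0,0,-1],[12,-55,0,0,0,0,-1],[12,-55,0,0,0,0,-1],[12,-55,0,0,0,0,-1]]' 20
python3 -m creep '[[6,-27,0,0,0,0,-1],[0,0,0,0,0,0,-1],[0,0,0,0,0,0,-1]]'; python3 wr.py .606 .2965
python3 - <<'E'
from fit import *
p=optics.get_image("top"); w=cloud(p)
for c in((.576,-.333),(.4733,-.313)):print(circ(w,np.array(c),.023,.057,.077))
E
```

```text
time_s: 26.58
tool_pos: [0.4802, -0.2873, 0.2262]
eef_rot: [0.002, 1.0, -0.002, 0.003]
ft_force: [0.3, 0.8, -0.9]
opening: 0.0854
grasp_force: 0.0
time_s: 27.82
tool_pos: [0.5996, 0.2667, 0.2222]
eef_rot: [-0.0, 1.0, -0.0, 0.001]
ft_force: [1.4, 0.2, -0.3]
opening: 0.0853
grasp_force: 0.0
time_s: 28.2
tool_pos: [0.6054, 0.2911, 0.2214]
eef_rot: [0.0, 1.0, -0.0, 0.0]
ft_force: [1.2, -0.2, 0.5]
opening: 0.0856
grasp_force: 0.0
[0.60538043 0.2910551  0.22139676] [ 3.72798572e-04  9.99999778e-01 -4.80701962e-04  2.70717815e-04]
zmax 0.30008902774400326
(array([0.60597266, 0.29729467]), np.int64(147), np.float64(0.00010468459139894096))
(array([0.60494718, 0.29742794]), np.int64(134), np.float64(0.0005510758453988098))
cap [0.61800885 0.29854928 0.26770241] [0.60595822 0.29619077 0.18907197] [0.04297431 0.0893166  0.22409837] 22356
(array([ 0.57604902, -0.33322122]), np.int64(53), np.float64(0.0003896138128247871))
(array([ 0.47255418, -0.31260981]), np.int64(45), np.float64(0.0002903842259111729))
```

```bash
python3 -m creep '[[0.3,-6.2,30,0,0,0,-1],[0,0,45,0,0,0,-1],[0,0,40,0,0,0,-1],[0,0,26,0,0,0,-1],[0,0,14.5,0,0,0,-1],[0,0,0,0,0,0,-1],[0,0,0,0,0,0,0.2],[0,0,0,0,0,0,0.3],[0,0,0,0,0,0,1],[0,0,0,0,0,0,1]]' 20
python3 -m creep '[[0,0,0,0,0,0,1],[0,0,0,0,0,0,1]]' 20
```

```text
time_s: 29.55
tool_pos: [0.6061, 0.2985, 0.0666]
eef_rot: [-0.0, 1.0, -0.0, 0.001]
ft_force: [-0.8, -2.0, 6.6]
opening: 0.0456
grasp_force: 21.8
time_s: 29.8
tool_pos: [0.6061, 0.2985, 0.0666]
eef_rot: [-0.0, 1.0, -0.0, 0.001]
ft_force: [-0.0, -1.2, 6.3]
opening: 0.0455
grasp_force: 21.8
```

```bash
python3 -m creep '[[0,0,-10,0,0,0,1],[0,0,-30,0,0,0,1],[0,0,-45,0,0,0,1],[0,0,-45,0,0,0,1],[-15,28,0,0,0,0,1],[-25,48.5,0,0,0,0,1],[-25,48.5,0,0,0,0,1],[-25,48.5,0,0,0,0,1],[-25,48.5,0,0,0,0,1],[-25,48.5,0,0,0,0,1]]' 20
python3 -m creep '[[-25,48.5,0,0,0,0,1],[-15,29,0,0,0,0,1],[-4,8,0,0,0,0,1],[0,0,0,0,0,0,1],[0,0,0,0,0,0,1]]' 20; python3 pin.py 2>/dev/null
```

```text
time_s: 31.05
tool_pos: [0.4642, 0.0266, 0.1956]
eef_rot: [0.0, 1.0, 0.0, 0.0]
ft_force: [1.6, -2.7, -2.6]
opening: 0.0454
grasp_force: 21.5
time_s: 31.68
tool_pos: [0.4219, -0.0563, 0.1954]
eef_rot: [-0.0, 1.0, 0.001, 0.0]
ft_force: [1.0, -0.1, -2.8]
opening: 0.0454
grasp_force: 21.5
[ 0.42189074 -0.05631342  0.19543081] [-2.06321065e-04  9.99999550e-01  9.18185002e-04  1.16681623e-04] [ 1.04435869 -0.07522577 -2.81257635] 21.519085475010797
scene head (array([ 0.42035393, -0.05627064]), np.int64(82), np.float64(0.0016994981631757982)) skirt (array([ 0.41855108, -0.05762905]), np.int64(103), np.float64(0.0011960783398889986)) pin (array([ 0.41861027, -0.05990639]), np.int64(101), np.float64(0.0007956802131080191)) collar (array([ 0.418184  , -0.06015993]), np.int64(60), np.float64(0.0013287018828848397))
top head (array([ 0.42189074, -0.05631342]), np.int64(0), np.float64(nan)) skirt (array([ 0.42189074, -0.05631342]), np.int64(0), np.float64(nan)) pin (array([ 0.42 , -0.059]), np.int64(0), np.float64(nan)) collar (array([ 0.42 , -0.059]), np.int64(0), np.float64(nan))
```

```bash
python3 -m creep '[[-0.3,2.4,10,0,0,0,1],[0,0,8,0,0,0,1],[0,0,4,0,0,0,1],[0,0,4,0,0,0,1],[0,0,3,0,0,0,1],[0,0,0,0,0,0,1]]' 20
```

```text
time_s: 32.58
tool_pos: [0.421, -0.0599, 0.1662]
eef_rot: [-0.0, 1.0, -0.0, -0.0]
ft_force: [0.5, -0.1, -2.6]
opening: 0.0454
grasp_force: 21.5
```

```bash
python3 -m creep '[[0,0,5,0,0,0,1],[0,0,7,0,0,0,1],[0,0,7,0,0,0,1],[0,0,4,0,0,0,1],[0,0,0,0,0,0,1]]' 20; python3 -m creep '[[0,0,3,0,0,0,1],[0,0,3,0,0,0,1],[0,0,2,0,0,0,1],[0,0,0,0,0,0,1],[0,0,0,0,0,0,1]]' 20
```

```text
time_s: 33.2
tool_pos: [0.4209, -0.0599, 0.143]
eef_rot: [-0.0, 1.0, -0.0, -0.0]
ft_force: [-0.4, -0.1, -2.7]
opening: 0.0456
grasp_force: 21.5
time_s: 33.83
tool_pos: [0.4211, -0.06, 0.1354]
eef_rot: [-0.0, 1.0, -0.0, 0.0]
ft_force: [-0.3, -0.6, -3.3]
opening: 0.0454
grasp_force: 21.5
```

A slides freely past the point where B and C stopped. I lower it to the collar.

```bash
python3 -m creep '[[0,0,4,0,0,0,1],[0,0,4,0,0,0,1],[0,0,3,0,0,0,1],[0,0,0,0,0,0,1],[0,0,0,0,0,0,1]]' 20; python3 -m creep '[[0,0,2,0,0,0,1],[0,0,1,0,0,0,1],[0,0,0,0,0,0,1],[0,0,0,0,0,0,1]]' 20
```

```text
time_s: 34.45
tool_pos: [0.4211, -0.06, 0.1244]
eef_rot: [-0.0, 1.0, -0.0, 0.0]
ft_force: [-0.4, 0.8, -2.0]
opening: 0.0452
grasp_force: 21.5
time_s: 34.95
tool_pos: [0.4213, -0.06, 0.1215]
eef_rot: [0.0, 1.0, -0.0, 0.0]
ft_force: [0.2, 0.2, 0.1]
opening: 0.0455
grasp_force: 21.7
```

```bash
python3 -m creep '[[0,0,0,0,0,0,0.3],[0,0,0,0,0,0,0],[0,0,0,0,0,0,-1],[0,0,0,0,0,0,-1],[0,0,0,0,0,0,-1],[0,0,-15,0,0,0,-1],[0,0,-35,0,0,0,-1],[0,0,-45,0,0,0,-1],[30,0,-45,0,0,0,-1],[50,0,0,0,0,0,-1]]' 20
python3 -m creep '[[60,0,0,0,0,0,-1],[20,0,0,0,0,0,-1],[0,0,0,0,0,0,-1],[0,0,0,0,0,0,-1],[0,0,0,0,0,0,-1]]' 20
python3 - <<'E'
from fit import *
for n in("scene","top"):
    p=optics.get_image(n); w=cloud(p); t=w[np.hypot(w[:,0]-.421,w[:,1]+.059)<.035]
    print(n,"top z",np.percentile(t[:,2],99))
    for c in((.576,-.333),(.4733,-.313)):print(circ(w,np.array(c),.023,.057,.077)[0])
    if n=="scene": 
        save(p,"pics/end.png"); print("pin ins",circ(w,np.array([.42,-.059]),.023,.107,.126),circ(w,np.array([.42,-.059]),.029,.057,.067))
    else: save(p,"pics/endtop.png")
    for q in("steel_socket","brass_sleeve","wrench","carton","jar","bottle"):
        for r in finder.outline_of(p,q)[:1]:
            v,u=np.nonzero(r["region"]&(p["z_map"]>0));print(q,np.round(np.median(world(p,np.c_[u,v]),0),3))
E
```

```text
time_s: 36.2
tool_pos: [0.5034, -0.0605, 0.267]
eef_rot: [0.001, 1.0, -0.001, 0.004]
ft_force: [0.4, -1.5, -1.2]
opening: 0.0852
grasp_force: 0.0
time_s: 36.83
tool_pos: [0.5804, -0.0602, 0.2621]
eef_rot: [0.0, 1.0, -0.0, 0.0]
ft_force: [-0.3, -0.2, 0.7]
opening: 0.0853
grasp_force: 0.0
scene top z 0.13560421525660565
[ 0.57309589 -0.33509261]
[ 0.47020784 -0.31428381]
pin ins (array([ 0.41949713, -0.06123497]), np.int64(113), np.float64(0.0007536062392442429)) (array([ 0.41812647, -0.06092107]), np.int64(81), np.float64(0.0010891974151225094))
brass_sleeve [0.527 0.342 0.017]
wrench [ 0.695 -0.075  0.007]
carton [0.779 0.196 0.037]
jar [0.807 0.031 0.113]
bottle [ 0.779 -0.108  0.093]
top top z 0.6965708321266145
[ 0.57617086 -0.33317756]
[ 0.47272143 -0.31268673]
steel_socket [0.472 0.092 0.029]
brass_sleeve [0.518 0.344 0.022]
wrench [ 0.404 -0.033  0.056]
carton [0.756 0.199 0.038]
jar [0.751 0.026 0.148]
```

View pics/end.png

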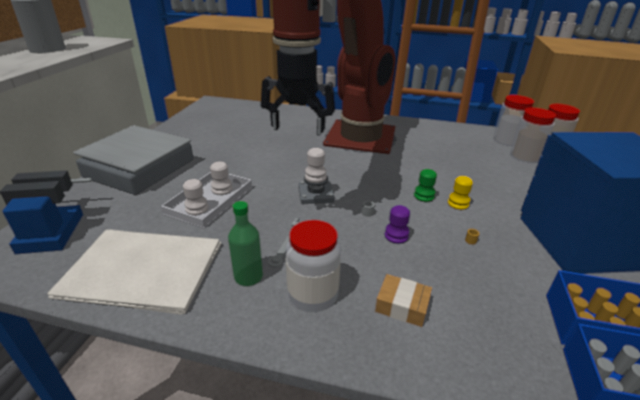

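The last picture shows A home on the pin at (315,170): its top is at about 0.135 m, which matches an underside at 54 mm on the collar. B and C stand upright in the tray at (193,197) and (221,178). The bystanders have not moved.

```bash
python3 -c "
from cell import bot; print(bot.close_job())"
```

```text
the job is handed in; nothing more can be done
None
```

The job is handed in: the white insulator I labelled A went all the way down and stands home on the pin's collar, and B and C both stopped about 16 mm short and now stand upright in the tray; it took about 37 s of the 72 s.

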